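# Clear the tester and set its range selector by counted clicks

### The arm

A 6-joint arm with a two-finger parallel gripper is mounted at the origin on the work surface. World frame = base frame: x ahead of the robot, y to its left, z up, the work surface at z = 0. Lengths are in mm, angles in rad, forces in N, time in s.
With the tool pointing down it reaches from about 300 to 1000 mm from the base axis. Payload 5.1 kg.
Tool frame: the origin (TCP) lies between the finger pads; the fingertips stand 22 mm ahead of it and the grasp point (between the pads) lies 3 mm ahead of it; z points along the fingers, x is the direction in which the jaws open and shut, and the axes are right-handed (so a half turn about z gives the same grasp; the last joint's range is limited). The gripper opens to 95 mm and grips with 3 to 60 N. Pads are 20 mm wide; open, the fingers measure 119 mm over their backs; the gripper's body (75 mm by 180 mm) begins 59 mm behind the grasp point.
Start: joints at [1.108, 0.124, 1.65, -0, 1.367, -0.083], TCP at [240.997, 603.66, 236.656] pointing down, gripper open.
Joint ranges: [-2.61, 2.61], [-1.02, 2.33], [0.03, 2.71], [-1.35, 4.49], [0.32, 2.68], [-2.91, 2.91]. Speed limits (rad/s): [2.57, 2.57, 3.14, 3.14, 3.14, 3.14].

### API

Orientations are given as a unit quaternion [x, y, z, w].
In Python, from cell import bot gives the robot as it stands. Calls block until the motion is done:
- bot.movep(position, orientation): joint-space move of the TCP to a pose.
- bot.move_linear(position, ori=None, velocity=150, max_force=None): straight line of the TCP; ori=None keeps the orientation; velocity is the mean speed in mm/s. With max_force (N) it stops when the force on the tool has changed by that much, and returns True; else False.
- bot.movej(angles): joint-space move.
- bot.move_gripper(opening): finger opening in mm; the grip force is fixed at half the most; returns when the fingers have stopped.
- bot.wait(seconds).
- bot.solve_ik(position, orientation): joint angles nearest the present ones, or None.
- bot.sense(): the state.
- bot.capture(name): name is "scene" or "top" or "wrist"; returns (picture, depth): 480x640x3 uint8, red, green, blue; 480x640 float32, mm along the optical axis (not along the pixel's ray), 0 where there is no reading.
- bot.get_calibration(name): a dict with "mtx" (3x3 intrinsics, pixels), "camera_from_world" (4x4, takes a point from world to camera coordinates). Camera axes: x right, y down, z forward; pixel columns grow to the right and rows downward; lengths in mm; the calibration is good to about 2 mm. A picture is of the moment at which its call begins: read the wrist's pose just before it. get_calibration takes no time and is no camera call; for the wrist camera it gives the pose at the moment of the call.
A pose or a line that the arm cannot do raises bot.PlanningError and nothing moves.
- bot.finish_job(): hands the job in, once; it reports no verdict.
The state is a dict: "time_s": time; "joint_pos": joint angles; "joint_vel": joint speeds; "tau": joint torques, N m; "tcp_pos": TCP position; "orientation": TCP orientation; "ft_force": force on the tool from outside, world axes, zero at the start; "torque": the same for the moment, N m; "grip_width": finger opening in mm.
Only numpy, scipy, OpenCV 4.12 (cv2) and the standard library are available. Lean on these libraries where they do the work, as an engineer would, in place of code of your own. Each camera call takes 0.05 s, during which the arm holds its last target.

### The job

Lift the loose transformer off the tester's panel and set it down gently, standing upright, on the floor of the empty open metal tray. Then turn the tester's large range selector anticlockwise all the way to its end stop and from there exactly four clicks clockwise, and let go. Leave the small knob and all the other things on the bench as they are.

Things in the scene. Friction and masses are not known exactly. Their poses are not given: they have to be found in the camera images.
- tester: Flat grey instrument, 200 (x) x 280 (y) x 70 mm high, lying face up and fixed to the bench; origin under its centre on the bench, z up. On its flat top (all in its frame): large selector at x -5, y +55 mm; two binding posts 17 mm wide, 24 mm tall at x +82, y +90 and +120 mm; small knob at x +58, y -105 mm; a flush blank display. Its place and yaw vary.
- selector_grip (a point): Centre of the large black selector knob's grip bar, on the knob's upright turning axis, 31 mm above the tester's top. Bar 46 long, 14 wide, from 8 to 41 mm above the tester's top, over a round disc of 48 mm diameter and 9 mm thickness. The frame turns with the knob: x along the bar towards the end with the white pointer line, y across the bar (pinch along y), z up. Turning clockwise seen from above makes the joint grow.
- selector (a joint): Angle of the large selector, rad: 0 at the anticlockwise end stop, growing clockwise (seen from above) to 4.19 at the other end stop. Nine click positions 0.524 rad (30 degrees) apart, 0 and 4.19 included, each marked by a blank white dash on the panel (the dash at the anticlockwise stop is longer); a sprung detent of about 0.15 N m pulls the released knob into the nearest one. It starts somewhere between the third and the sixth click.
- transformer_mid (a point): Centre, half-way up, of the loose transformer: upright block, dark steel core with a copper winding, 36 (x) x 44 (y) x 50 mm high, 0.2 to 0.4 kg, standing on the tester's top right beside the large selector. Axes: x across its 36 mm width (pinch along x), z up.
- tray_in (a point): Centre of the inner floor (4 mm above the bench; the floor is level) of the empty open metal tray, 130 (x) x 120 (y) x 28 mm high outside, walls 4 mm, fixed; axes along its sides. It may have changed places with the bit case.
- bit_case: Bystander: black open case, 100 x 100 x 28 mm, with dividers and upright steel bits, fixed; origin under its centre.
- trimmer (a joint): Angle of the small round knob on the tester (22 mm diameter, 19 mm tall), rad, growing clockwise; starts near 0; leave it alone.
- capacitor: Bystander: small upright black can, 25 mm diameter, 30 mm tall, loose on the tester's top; origin under its centre.
- spool: Bystander: grey spool standing on the bench between tester and tray, 44 mm diameter, 40 mm tall, loose; origin under its centre.
- flask: Bystander: amber bottle, 60 mm diameter, 130 mm tall, loose, at the back; origin under its centre.
- driver: Bystander: screwdriver lying at the back, 170 mm long, loose; origin at its underside.
- mouse: Bystander: black round computer mouse, 60 mm diameter, 32 mm tall, at the right; origin under its centre.
- relay_block: Bystander: white block 50 x 30 x 30 mm, loose, at the back right; origin under its centre.
Not all that is in view belongs to the job. Leave any blue or turquoise look-alike of the part that bears transformer_mid alone. There is more than one size of the part that bears tray_in; the job needs the larger.

How it is judged (in metres and radians):
On the way, in this order (a step that is already met when the one before it is completed fails the run):
1. the transformer stands upright on the tray's floor, let go (x of transformer_mid in the frame of tray_in between -0.048 and 0.048 m and y of transformer_mid in the frame of tray_in between -0.044 and 0.044 m and z of transformer_mid in the frame of tray_in between 0.02 and 0.03 m and angle between transformer_mid's own z axis and vertical below 0.15 rad and contact force between the fingers and transformer below 0.1 N), for 0.2 s.
2. the large selector is at its anticlockwise end stop (value of joint selector below 0.14 rad), for 0.15 s.
3. the large selector is at the fourth click from that stop (value of joint selector between 1.9544 and 2.2344 rad), for 0.2 s.
At the end, for the whole second after the job is handed in: The transformer stands upright (within 0.15 rad), at rest and released on the tray's floor (its centre within 48 mm in x and 44 mm in y of the tray's centre), and the large selector rests at the fourth click from its anticlockwise stop (2.09 rad, within 0.14 rad) (all of step 1 and all of step 3 and velocity of joint selector between -0.1 and 0.1 rad/s and linear speed of transformer below 0.02 m/s); the robot touches nothing.
It fails at once if the transformer is dropped into the tray (faster than 0.8 m/s there) (horizontal distance between transformer_mid and tray_in below 0.07 m and height (world z) of transformer_mid below 0.1 m and linear speed of transformer above 0.8 m/s).
It fails at once if a loose bystander (capacitor, spool, bottle, screwdriver, mouse or white block) is displaced by more than 25 mm (distance of any of capacitor, spool, flask, driver, mouse, relay_block from where it was at the start of the episode above 0.025 m).
It fails at once if the small knob is turned by more than about 0.3 rad (past 0.4 rad either way) (value of joint trimmer above 0.4 rad or value of joint trimmer below -0.4 rad).
It also fails if it takes over 72 s, if anything falls off the work surface, if the arm or the gripper's body presses on something with over 40 N, if the wrist force passes 120 N, or if a joint passes its speed limit or range.

## Working session

There is one attempt and no reset: what is moved stays moved. The work goes in short steps, each a Python script; the robot and the scene stay as the last script left them, time stands still between calls to the robot, and variables do not carry over. Pictures are saved under pics/ and viewed, and the job is handed in when it is done.

```bash
ls; mkdir -p pics
python3 - <<'E'
from cell import bot
import cv2,numpy as np
for n in ["scene","top","wrist"]:
    im,d=bot.capture(n); c=bot.get_calibration(n)
    cv2.imwrite(f"pics/{n}0.png",im[:,:,::-1]); np.savez(f"pics/{n}0.npz",im=im,d=d,K=c["mtx"],T=c["camera_from_world"])
    print(n,np.round(np.linalg.inv(np.array(c["camera_from_world"])),3).tolist(),np.array(c["mtx"])[0,0])
print(bot.sense())
E
```

```text
pics
scene [[-0.321, 0.498, -0.805, 1447.12], [0.947, 0.152, -0.284, 243.139], [-0.019, -0.854, -0.521, 695.758], [0.0, 0.0, 0.0, 1.0]] 610.742680247132
top [[-0.016, -0.991, 0.135, 382.075], [-1.0, 0.018, 0.015, -87.881], [-0.018, -0.135, -0.991, 1131.523], [0.0, 0.0, 0.0, 1.0]] 490.32287100161767
wrist [[0.37, 0.894, 0.254, 167.916], [0.929, -0.356, -0.102, 630.867], [-0.001, 0.273, -0.962, 384.002], [0.0, 0.0, 0.0, 1.0]] 413.30308161078233
{'time_s': 0.15, 'joint_pos': array([ 1.10843509e+00,  1.24325733e-01,  1.65136531e+00, -8.60295620e-06,
        1.36750930e+00, -8.25997926e-02]), 'joint_vel': array([ 0.00048853, -0.00042861, -0.00403348, -0.00072763, -0.0003293 ,
       -0.00085736]), 'tau': array([-3.69248046e-04, -4.18193936e+01, -3.60471904e+01,  7.75131444e-02,
        4.69064852e-02, -1.07023370e-04]), 'tcp_pos': array([240.77271889, 603.25544001, 235.68558171]), 'orientation': array([ 8.27857600e-01,  5.60937739e-01, -6.98337254e-04,  3.98134710e-04]), 'ft_force': array([-0.29482532, -0.29574324,  0.10852272]), 'torque': array([-0.05058527, -0.03124359, -0.05914853]), 'grip_width': 95.0960064387637}
```

View pics/top0.png

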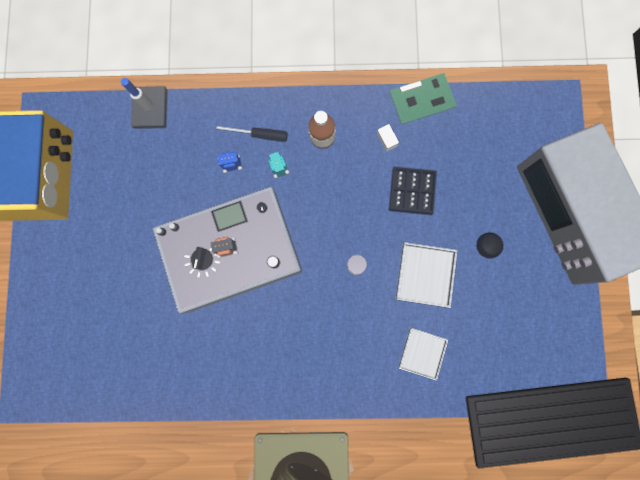

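View pics/scene0.png

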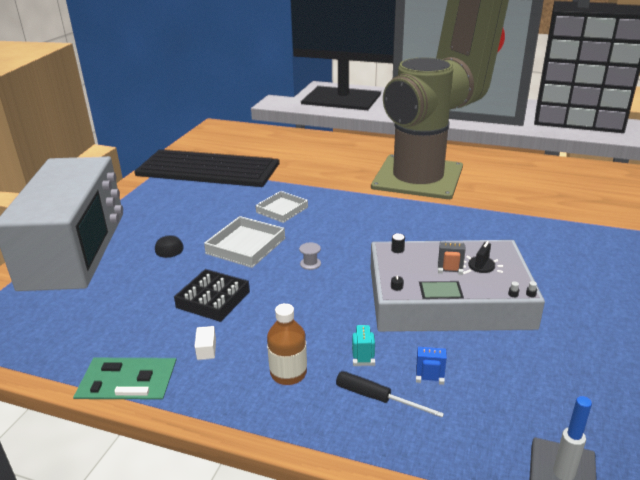

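Candidates in the top view:
- **Transformer:** the copper/dark block at (223,246) is the target. The blue block (229,161) and the turquoise block (278,163) are look-alikes.
- **Trays:** the larger is at (427,275), the smaller at (424,354). The bit case is at (413,190).
- **Knobs:** the selector is at (201,258) and the small knob at (262,208). The capacitor is at (273,262).

I'll take a close crop and first measurements.

```bash
cat > h.py <<'E'
import numpy as np,cv2
def ray(uv,K,T,z):
    uv=np.atleast_2d(np.array(uv,float)); K=np.array(K);T=np.array(T)
    Ti=np.linalg.inv(T); d=(np.linalg.inv(K)@np.c_[uv,np.ones(len(uv))].T).T@Ti[:3,:3].T
    o=Ti[:3,3]; return o+d*((z-o[2])/d[:,2])[:,None]
def cloud(d,K,T):
    v,u=np.indices(d.shape); K=np.array(K)
    p=np.stack([(u-K[0,2])/K[0,0]*d,(v-K[1,2])/K[1,1]*d,d],-1); Ti=np.linalg.inv(T)
    w=p@Ti[:3,:3].T+Ti[:3,3]; w[d<=0]=np.nan; return w
E
python3 - <<'E'
from h import *
z=np.load("pics/top0.npz"); im,d,K,T=[z[k] for k in("im","d","K","T")]
w=cloud(d,K,T)
for n,(u,v),zz in [("sel",(201,258),100),("tr",(223,246),120),("tray",(427,275),28),("post",(161,231),94),("post",(174,226),94),("knob",(262,208),89),("cap",(273,262),100),("spool",(357,265),40),("case",(413,190),28)]:
    print(n,ray((u,v),K,T,zz)[0].round(0),w[v,u].round(0))
# tester top by height
m=((w[...,2]>55)&(w[...,2]<78)).astype(np.uint8); m[:, :140]=0; m[:,320:]=0
m=cv2.morphologyEx(m,cv2.MORPH_OPEN,np.ones((3,3)))
c=max(cv2.findContours(m,0,2)[0],key=cv2.contourArea); q=ray(c[:,0],K,T,70)[:,:2].astype(np.float32)
print(cv2.minAreaRect(q))
m=((w[...,2]>18)&(w[...,2]<36)).astype(np.uint8); m[:240]=0;m[310:]=0;m[:,:385]=0;m[:,465:]=0
c=max(cv2.findContours(m,0,2)[0],key=cv2.contourArea); print(cv2.minAreaRect(ray(c[:,0],K,T,28)[:,:2].astype(np.float32)))
cv2.imwrite("pics/crop1.png",cv2.resize(im[180:320,140:310,::-1],None,fx=4,fy=4,interpolation=2))
E
```

```text
sel [483. 200. 100.] [483. 199. 104.]
tr [505. 149. 120.] [506. 150. 116.]
tray [ 443. -289.   28.] [ 444. -293.    4.]
post [543. 290.  94.] [544. 291.  91.]
post [554. 262.  94.] [554. 262.  92.]
knob [591.  72.  89.] [591.  72.  90.]
cap [472.  47. 100.] [472.  47. 101.]
spool [ 467. -132.   40.] [ 467. -133.   39.]
case [ 638. -265.   28.] [ 639. -266.   23.]
((504.4625549316406, 153.34426879882812), (200.19625854492188, 279.4456481933594), 18.530229568481445)
((443.9830322265625, -289.0645751953125), (120.85285186767578, 130.00131225585938), 80.33519744873047)
```

View pics/crop1.png

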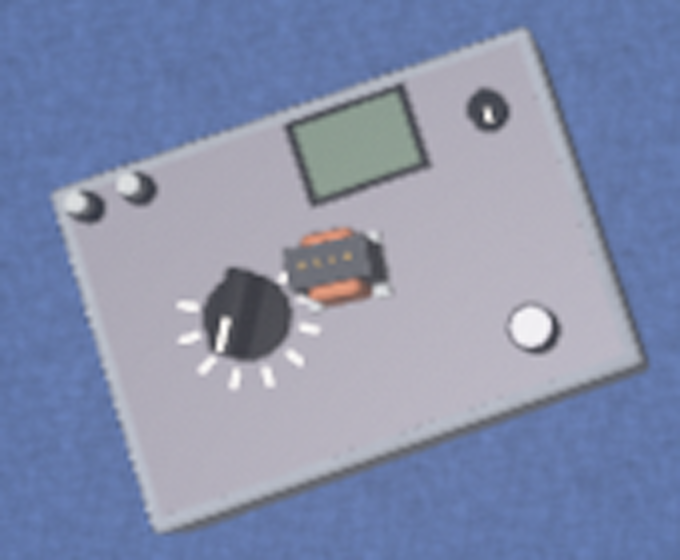

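The crop shows the dark-core, copper-wound block at crop (335,265). It stands right beside the selector at (247,315), whose pointer is at lower left. Next I'll take a closer wrist view.

```bash
cat >> h.py <<'E'
def quat(deg): # tool down, tool x axis at world angle deg
    a=np.radians(deg)/2; return [float(np.cos(a)),float(np.sin(a)),0.,0.]
def snap(bot,n,name):
    c=bot.get_calibration(n); im,d=bot.capture(n)
    cv2.imwrite(f"pics/{name}.png",im[:,:,::-1]); np.savez(f"pics/{name}.npz",im=im,d=d,K=c["mtx"],T=c["camera_from_world"])
def load(name):
    z=np.load(f"pics/{name}.npz"); return [z[k] for k in("im","d","K","T")]
E
python3 - <<'E'
from cell import bot
from h import *
bot.movep([480,175,280],quat(90)); bot.wait(.3)
snap(bot,"wrist","w1"); s=bot.sense(); print(s["time_s"],s["tcp_pos"],s["joint_pos"])
E
```

```text
2.2917 [479.93166507 175.33621165 279.911969  ] [ 2.45171156e-01 -2.12607611e-01  1.90314742e+00  1.03355523e-05
  1.45122447e+00 -1.32627992e+00]
```

View pics/w1.png

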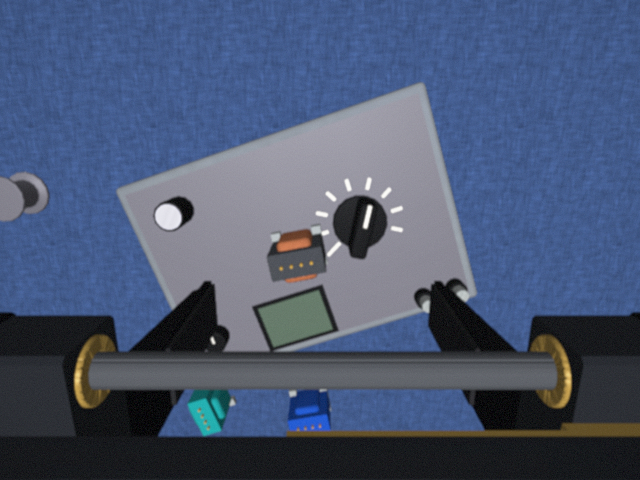

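The wrist view shows the transformer at (297,255), the selector at (360,222), the capacitor at (172,214), and the long dash at (334,246). Now I'll measure from depth.

Run:
```python
from h import *
im,d,K,T=load("w1"); w=cloud(d,K,T)
roi=np.zeros(d.shape,bool); roi[225:292,255:335]=1
for lo,hi in [(113,125),(85,125),(76,90),(90,112)]:
    m=roi&(w[...,2]>lo)&(w[...,2]<hi); p=w[m][:,:2].astype(np.float32); print(lo,hi,len(p),cv2.minAreaRect(p),np.median(w[m][:,2]))
roi[:]=0; roi[180:270,325:400]=1
m=roi&(w[...,2]>106)&(w[...,2]<118); p=w[m][:,:2].astype(np.float32); print("bar",len(p),cv2.minAreaRect(p))
m=roi&(w[...,2]>75)&(w[...,2]<118); p=w[m][:,:2].astype(np.float32); print("sel",cv2.minEnclosingCircle(p))
g=im.astype(int); wh=(g.min(-1)>215)&roi
n,l,st,c=cv2.connectedComponentsWithStats(wh.astype(np.uint8))
for i in range(1,n):
    if st[i,4]>5:print(st[i],c[i].round(1),ray(c[i],K,T,70)[0][:2].round(1),w[l==i].mean(0).round(1))
# tester corner edges
m=((w[...,2]>62)&(w[...,2]<76)).astype(np.uint8); m[285:]=0
print("med top z",np.nanmedian(w[120:180,330:400,2]))
cv2.imwrite("pics/crop2.png",cv2.resize(im[160:300,240:420,::-1],None,fx=4,fy=4,interpolation=2))
# tester rect from top img again w/ top cam; transformer top there
im,d,K,T=load("top0"); w=cloud(d,K,T)
roi=np.zeros(d.shape,bool); roi[230:262,205:242]=1
m=roi&(w[...,2]>110)&(w[...,2]<128); p=w[m][:,:2].astype(np.float32); print("top",len(p),cv2.minAreaRect(p),np.median(w[m][:,2]))
```

```text
113 125 1745 ((506.2952575683594, 153.805908203125), (33.100589752197266, 43.947593688964844), 11.714677810668945) 120.21641279116068
85 125 2465 ((506.48480224609375, 153.80441284179688), (36.520050048828125, 43.98893737792969), 11.220869064331055) 119.66149835099213
76 90 312 ((496.4930114746094, 155.93612670898438), (53.48141860961914, 35.63040542602539), 78.38102722167969) 79.19118437024568
90 112 480 ((506.4564208984375, 153.94732666015625), (36.520050048828125, 43.670372009277344), 11.220869064331055) 104.66088280085464
bar 992 ((489.1492004394531, 203.07244873046875), (26.076242446899414, 60.62862014770508), 59.67439651489258)
sel ((491.0453796386719, 198.7516326904297), 35.12228012084961)
[345 180   6  11  44] [347.5 184.8] [450.7 196.2] [450.5 196.1  71.7]
[366 180   5  10  39] [367.8 184.3] [450.3 213.7] [450.1 213.5  71.7]
[382 188   9  10  42] [385.7 192.5] [457.5 229.6] [457.2 229.3  71.7]
[326 192  10   9  45] [330.4 195.9] [460.5 181.4] [460.2 181.4  71.7]
[364 206   8  22  76] [367.2 216.4] [478.7 214.1] [469.7 209.4 112. ]
[391 207   9   6  34] [395.2 209.4] [472.4 238.6] [472.1 238.3  71.9]
[325 213   3   4  10] [325.8 214.5] [477.  177.4] [476.7 177.4  71.8]
[391 227   9   5  30] [395.5 228.6] [489.8 239.7] [489.3 239.3  71.9]
[325 230   4   5  14] [326.3 231.8] [492.8 177.9] [492.4 177.9  71.6]
[328 242  13  14  59] [333.8 248.3] [508.2 184.8] [507.7 184.7  71.6]
med top z 70.95619441779891
top 291 ((506.4776306152344, 152.14334106445312), (34.2996711730957, 44.15652847290039), 14.185173988342285) 118.86673251098989
```

View pics/crop2.png

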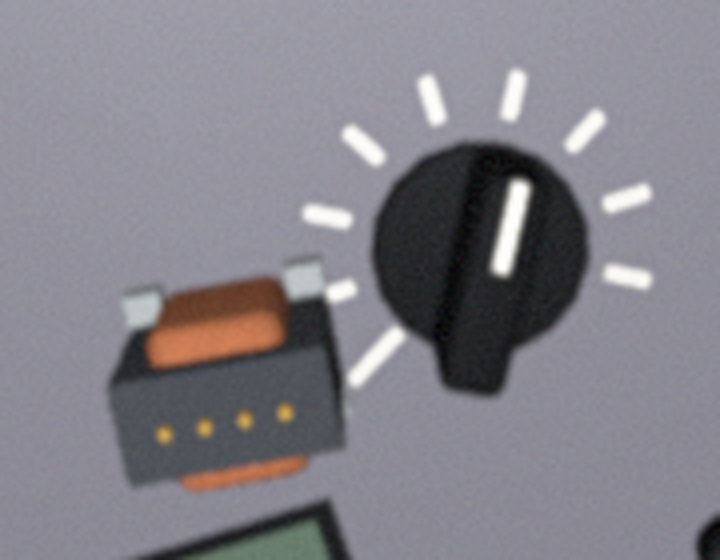

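Selector indexing from the dashes: the long dash at (508,185) is the stop. Clicks run clockwise, so the fourth is the dash at (451,196), and the pointer is now near the fifth. I'll pick the transformer with the jaw axis at 11.5°.

Run:
```python
from cell import bot
from h import *
q=quat(11.5); c=[506.3,153.3]
bot.movep(c+[190],q); bot.move_linear(c+[101],velocity=80,max_force=12)
print(bot.sense()["tcp_pos"]); bot.move_gripper(30); s=bot.sense(); print(s["grip_width"],s["tcp_pos"],s["ft_force"],s["time_s"])
bot.move_linear(c+[125],velocity=40); bot.wait(.2); s=bot.sense(); print(s["grip_width"],s["ft_force"])
snap(bot,"scene","s2")
im=load("s2")[0]; cv2.imwrite("pics/s2c.png",cv2.resize(im[180:340,350:560,::-1],None,fx=3,fy=3))
```

```text
[506.8651312  153.39764888 101.75581987]
35.829837352439704 [506.50890686 153.36265121 101.04668751] [ 1.10765021  0.26160615 -1.59430817] 5.7167
35.99055299735443 [-0.63934783  0.49275041 -3.7677038 ]
```

View pics/s2c.png

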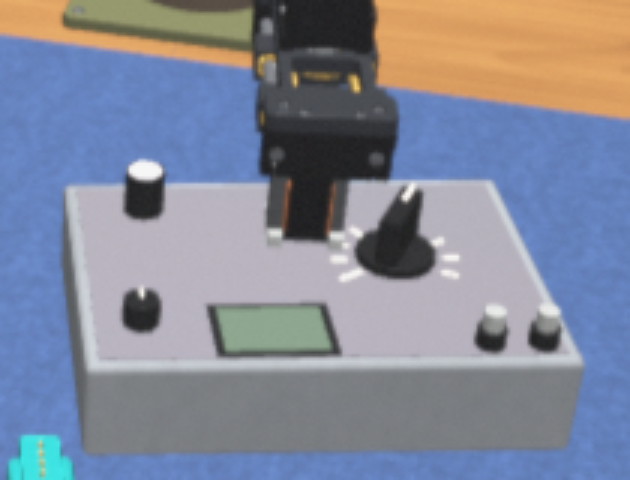

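The crop shows the transformer held upright between the fingers, clear of the panel; the force change fits its weight. On to the tray.

Run:
```python
from cell import bot
from h import *
c=[506.3,153.3]; t=[444,-289]
bot.move_linear(c+[220],velocity=150)
bot.movep(t+[220],quat(-9.7)); print(bot.sense()["grip_width"],bot.sense()["tcp_pos"])
bot.move_linear(t+[60],velocity=120); bot.wait(.2)
print(bot.move_linear(t+[34.5],velocity=20,max_force=5)); s=bot.sense(); print(s["tcp_pos"],s["ft_force"],s["grip_width"],s["time_s"])
```

```text
36.08653305408517 [ 444.39374587 -288.21484873  219.8388558 ]
True
[ 444.0199231  -289.02125497   35.03665944] [-0.53641185 -0.03118325  5.51628235] 35.82327386732041 12.0417
```

Contact came at the expected height (35 mm). I'll release, rise, and check.

Run:
```python
from cell import bot
from h import *
t=[444,-289]
bot.move_gripper(62); bot.move_linear(t+[160],velocity=120)
bot.movep([480,200,280],quat(90)); bot.wait(.3)
snap(bot,"wrist","w3"); snap(bot,"top","t3"); print(bot.sense()["time_s"])
im,d,K,T=load("t3"); w=cloud(d,K,T)
roi=np.zeros(d.shape,bool); roi[230:320,385:465]=1
m=roi&(w[...,2]>45)&(w[...,2]<62); p=w[m][:,:2].astype(np.float32); print(cv2.minAreaRect(p),np.median(w[m][:,2]))
a=cv2.resize(im[235:315,385:470,::-1],None,fx=4,fy=4)
im,d,K,T=load("w3"); w=cloud(d,K,T)
b=im[100:330,250:560,::-1]; cv2.imwrite("pics/t3c.png",a); cv2.imwrite("pics/w3c.png",cv2.resize(b,None,fx=2.5,fy=2.5))
wh=(im.astype(int).min(-1)>205)
P=ray(np.argwhere(wh)[:,::-1],K,T,71)[:,:2]; ok=np.linalg.norm(P-[483,206],axis=1)<55
mm=np.zeros(wh.shape,np.uint8); ij=np.argwhere(wh)[ok]; mm[ij[:,0],ij[:,1]]=1
n,l,st,c=cv2.connectedComponentsWithStats(mm)
for i in range(1,n):
    if st[i,4]>5:print(st[i],c[i].round(1),ray(c[i],K,T,71)[0][:2].round(1),np.nanmean(w[l==i],0).round(1))
```

```text
16.1583
((443.0387878417969, -290.31744384765625), (45.907012939453125, 33.077327728271484), 88.8658218383789) 52.88708370031577
[337 177   7  13  56] [339.9 183.1] [449.5 213.6] [449.5 213.6  71.6]
[316 179   8  12  54] [319.5 184.5] [450.6 196. ] [450.5 196.   71.7]
[354 187  10  11  55] [358.1 192. ] [457.2 229.6] [457.1 229.4  71.6]
[298 191  10  10  53] [302.6 195.5] [460.2 181.3] [460.1 181.3  71.7]
[333 206   8  22  87] [336.3 216.4] [478.8 210.8] [469.9 209.4 112.1]
[363 206  12   7  48] [368.8 208.8] [472.  239.3] [471.8 239.2  71.9]
[288 211  13   6  52] [294.  213.4] [476.  173.5] [475.9 173.6  71.6]
[364 226  12   6  45] [369.4 228.2] [489.5 240.4] [489.4 240.3  71.6]
[290 230  12   7  46] [295.6 232.8] [493.7 174.6] [493.5 174.6  71.7]
[300 242  14  14  73] [306.8 248.5] [508.3 184.4] [508.1 184.4  71.8]
```

View pics/t3c.png

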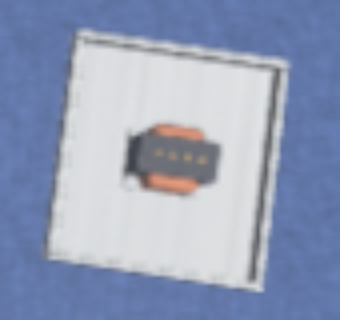

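View pics/w3c.png

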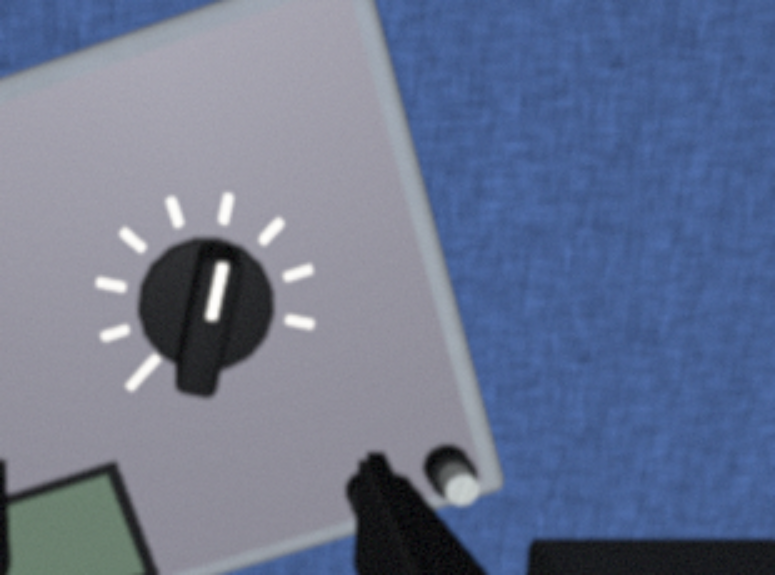

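The transformer stands upright at the tray centre, its top at about z 53. The selector pointer is at crop (217,290), on the dash at (226,208), which is the fifth. I'll fit the axis and grip the bar.

Run:
```python
from cell import bot
from h import *
from scipy.optimize import least_squares
# stop dash first, then clicks 1..8 clockwise
D=np.array([[508.3,184.4],[493.7,174.6],[476,173.5],[460.2,181.3],[450.6,196],[449.5,213.6],[457.2,229.6],[472,239.3],[489.5,240.4]])
f=lambda p:np.linalg.norm(D[1:]-p[:2],axis=1)-p[2]
r=least_squares(f,[483,206,35]).x; print(r,abs(f(r)).max())
a=np.degrees(np.unwrap(np.arctan2(*(D-r[:2]).T[::-1]))); print(a.round(1))
stop=np.mean(a+30*np.arange(9)); print("stop",stop)
b=np.degrees(np.arctan2(209.4-r[1],469.9-r[0])); print("bar",b,"clicks",((stop-b)%360)/30)
np.save("sel.npy",[r[0],r[1],stop])
b5=stop-150; print("pinch",b5+90)
ang=b5+90  # tool angle, expect about -104
c=[r[0],r[1]]
bot.movep(c+[200],quat(ang)); print(bot.sense()["joint_pos"].round(3))
bot.move_linear(c+[106],velocity=80,max_force=12); print(bot.sense()["tcp_pos"])
```

```text
[482.86974766 206.94070333  34.13224039] 0.10778985349386261
[ -41.6  -71.5 -101.6 -131.5 -161.3 -191.3 -221.4 -251.4 -281.2]
stop -41.41794547116279
bar 169.26316280461037 clicks 4.977296390807561
pinch -101.4179454711628
[ 0.303 -0.128  1.964 -0.     1.305  2.073]
[483.40040078 207.11785391 106.75919506]
```

Run:
```python
from cell import bot
from h import *
bot.move_gripper(5); s=bot.sense(); print(s["grip_width"],s["ft_force"],s["tcp_pos"])
j=s["joint_pos"].copy(); j0=j[5]; print(j0)
for k in range(1,6):
    j[5]=j0-k*np.pi/6-(0.04 if k==5 else 0); bot.movej(list(map(float,j))); s=bot.sense()
    print(k,s["joint_pos"][5].round(3),s["ft_force"].round(1),s["torque"].round(2),s["grip_width"].round(1))
bot.wait(.4); s=bot.sense(); print(s["joint_pos"][5],s["torque"],s["time_s"])
snap(bot,"scene","s4"); im=load("s4")[0]; cv2.imwrite("pics/s4c.png",cv2.resize(im[180:340,350:560,::-1],None,fx=3,fy=3))
```

```text
13.638748175991172 [ 1.29512884  5.88439342 -1.84973224] [483.05330272 207.83239532 106.03094937]
2.0727556449384132Traceback (most recent call last):
  File "<stdin>", line 7, in <module>
AttributeError: 'float' object has no attribute 'round'
```

A print error stopped the script after the first click. I'll continue from there with the same targets.

Run:
```python
from cell import bot
from h import *
s=bot.sense(); j=np.array(s["joint_pos"]).copy(); j0=2.0728
print(j[5],s["torque"],s["ft_force"])
for k in range(2,6):
    j[5]=j0-k*np.pi/6-(0.04 if k==5 else 0); bot.movej(list(map(float,j))); s=bot.sense()
    print(k,float(s["joint_pos"][5]),s["ft_force"],s["torque"],s["grip_width"])
bot.wait(.4); s=bot.sense(); print(s["joint_pos"][5],s["torque"],s["time_s"])
snap(bot,"scene","s4"); im=load("s4")[0]; cv2.imwrite("pics/s4c.png",cv2.resize(im[180:340,350:560,::-1],None,fx=3,fy=3))
```

```text
1.551209128496931 [-0.21416699  0.06721408 -0.01372524] [ 0.7221347  -0.25408076 -0.15321289]
2 1.0282955377301926 [ 2.30935918 -1.12895484 -1.54498232] [-0.33780493 -0.32073674  0.03109159] 13.618746508846261
3 0.5051853418432354 [ 3.97972163 -3.02369055 -2.94138871] [-0.665862   -0.76394197  0.02687048] 14.143556145099046
4 -0.018492874977906734 [ 5.77430367 -2.55463173 -3.81604171] [-0.52382325 -1.04032618  0.03467436] 14.256254929483918
5 -0.5803095798862226 [ 5.77161698 -1.51740367 -3.61416161] [-0.33827275 -1.191461   -0.66632284] 13.975313835513438
-0.5802822226173376 [-0.40699733 -1.14930369 -0.63938903] 24.3917
```

View pics/s4c.png

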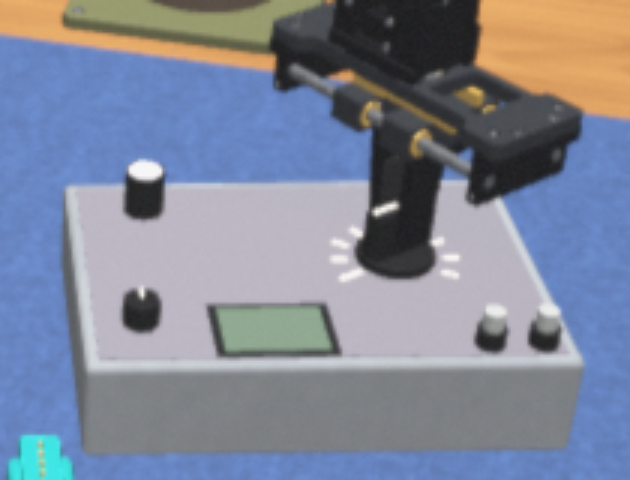

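The torque stepped to 0.65 N m and the pointer lies over the long dash, so the knob is at the stop. Now four clicks clockwise, release and retreat.

Run:
```python
from cell import bot
from h import *
s=bot.sense(); j=np.array(s["joint_pos"]).copy(); p=list(map(float,s["tcp_pos"]))
for k in range(1,5):
    j[5]=-0.545+k*np.pi/6; bot.movej(list(map(float,j))); s=bot.sense()
    print(k,float(s["joint_pos"][5]),s["ft_force"],s["torque"],s["grip_width"])
bot.wait(.3); bot.move_gripper(45); bot.wait(.2)
p=list(map(float,bot.sense()["tcp_pos"])); bot.move_linear([p[0],p[1],200],velocity=100)
bot.movep([480,200,280],quat(90)); bot.wait(.3)
snap(bot,"wrist","w5"); snap(bot,"top","t5"); print(bot.sense()["time_s"])
im,d,K,T=load("w5"); w=cloud(d,K,T); cv2.imwrite("pics/w5c.png",cv2.resize(im[100:330,250:560,::-1],None,fx=2.5,fy=2.5))
cx,cy,stop=np.load("sel.npy")
m=(im.astype(int).min(-1)>205)&(w[...,2]>105)&(np.hypot(w[...,0]-cx,w[...,1]-cy)<30)
q=w[m].mean(0); b=np.degrees(np.arctan2(q[1]-cy,q[0]-cx)); print(m.sum(),q,"clicks",((stop-b)%360)/30)
A=load("top0")[0];B=load("t5")[0]
cv2.imwrite("pics/t5c.png",B[:,:,::-1])
```

```text
1 -0.021635763497411732 [ 1.29468929 -2.76916409  0.37829814] [-0.51437831 -0.04772854 -0.00337323] 13.409328638810038
2 0.5001203224188283 [-1.99109193 -3.62208185  1.88539131] [-0.67272284  0.46786127  0.03963466] 13.99582620554303
3 1.0231235248866222 [-5.28943875 -3.474147    4.72289665] [-0.67705739  1.11881525  0.02436346] 13.900431840120786
4 1.5469176043428985 [-4.80208685 -1.67247725  5.15370574] [-0.54193834  1.20096289 -0.03377472] 13.819558198047577
31.8667
83 [470.14016486 202.7105631  112.09890761] clicks 4.0066667501221325
```

View pics/w5c.png

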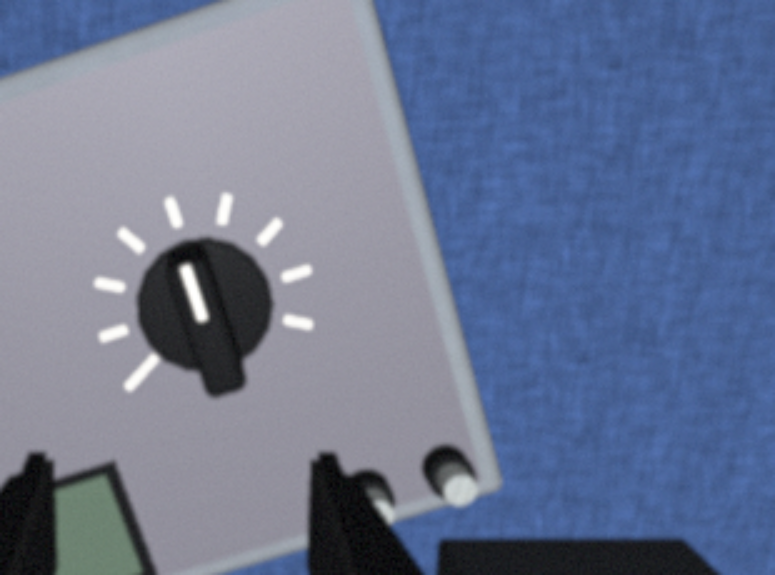

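View pics/t5c.png

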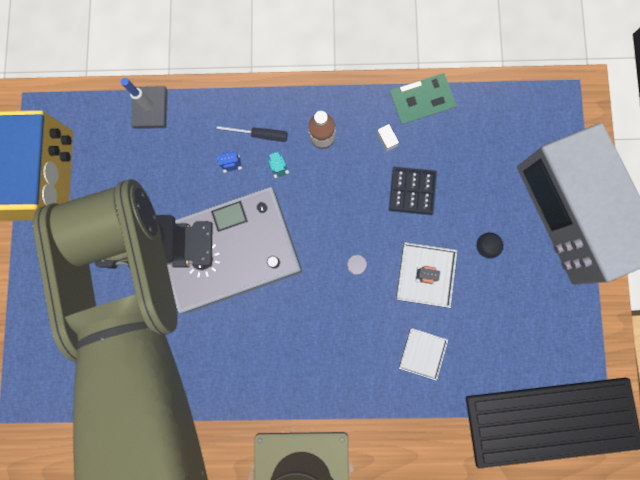

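The pointer is on the fourth dash from the long one, measured at 4.007 clicks. The transformer stands in the large tray at (428,275), nothing else looks moved, and the arm is clear.

```bash
python3 -c "
from cell import bot
bot.finish_job()"
```

```text
the job is handed in; nothing more can be done
```

I've handed in the job, and my last checks all agree with what was asked; `finish_job` gives no verdict of its own.

- **Transformer:** I picked it off the tester's panel and lowered it into the larger tray, where contact came at the expected height. I then released it and backed off. Seen from above after release, it stood upright within about 2 mm of the tray's centre, with its top at about z 53 mm.
- **Range selector:** I turned it anticlockwise until the torque jumped to about 0.65 N m with the pointer over the long dash, which I took as the end stop. I then turned it four clicks clockwise and let go. With the gripper clear, the pointer measured 4.007 clicks from the stop.
- **Everything else:** in the final top view the capacitor, small knob, spool and other bystanders looked unmoved. I judged this by eye and did not measure it. The arm was clear of everything when I handed in, at about 32 s of the 72 s allowed.

One script stopped on a print error after the first anticlockwise click. The robot held its position, and I carried on from there with the same targets.

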